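# Present the purple-capped sample to the analyser needle

### The job

Both lanes of the analyser's sample loader hold a tube. Push the sprung carriage that carries the purple-capped tube right in to its end stop, pressing with the fingertips on the front of its blue thumb plate, then let go and move clear, so that it springs back and stays caught on its stop pin at mid travel with the tube under the needle. Do not pinch the plate, do not touch or lift the tubes, leave the yellow-capped tube's carriage out, and leave the rack, bottle and tip box where they stand.

Things in the scene. Friction and masses are not known exactly. Their poses are not given: they have to be found in the camera images.
- loader: Fixed sample loader: aluminium deck 400 x 250 x 12 mm with two lanes and a white, dark-topped head (160 x 250 mm, 102 mm high) on its inner end. Origin on the bench under the deck's centre; +x inward along the lanes (push direction, roughly away from the robot), y to the left lane, z up. Lanes at y = +55 (left) and -55 mm (right).
- left_plate (a point): Centre of the operator-side face of the left carriage's blue thumb plate, moving with the carriage; its x axis is the push direction. Plate 44 mm wide, 8 mm thick, 40 to 95 mm above the bench (this point 67.5 mm), on a 26 mm wide stem; its back is not to be touched. The tube stands 125 mm behind this face. At the end stop this face is still 97 mm short of the needle arm.
- right_plate (a point): Centre of the operator-side face of the right carriage's blue thumb plate, moving with the carriage; its x axis is the push direction. Plate 44 mm wide, 8 mm thick, 40 to 95 mm above the bench (this point 67.5 mm), on a 26 mm wide stem; its back is not to be touched. The tube stands 125 mm behind this face. At the end stop this face is still 97 mm short of the needle arm.
- left_carriage (a joint): Travel of the left carriage, m: 0 = out at rest; grows inward (+x of loader); 0.034 = caught on its stop pin (mid travel); 0.056 = end stop. A spring pushes it out with 4 N at 0, 6 N at mid, 7 N at the end, damped 28 N per m/s. Let go from beyond 0.038 it slides back itself within 1 s and stays caught at 0.034; let go short of that it returns to 0 and can be pushed again.
- right_carriage (a joint): Travel of the right carriage, m: 0 = out at rest; grows inward (+x of loader); 0.034 = caught on its stop pin (mid travel); 0.056 = end stop. A spring pushes it out with 4 N at 0, 6 N at mid, 7 N at the end, damped 28 N per m/s. Let go from beyond 0.038 it slides back itself within 1 s and stays caught at 0.034; let go short of that it returns to 0 and can be pushed again.
- left_pin (a joint): Brass stop pin, 8 mm across, of the left lane, upright in the deck between the carriage's side bars, m: 0 = up; about 0.011 = pressed down by the ramp under the passing carriage. It works by itself: once the carriage is past 0.034 it springs up and blocks the way back.
- right_pin (a joint): The same pin of the right lane.
- left_needle (a point): Point of the left lane's fixed needle, 109 mm above the bench; the tube stands under it when the carriage is caught at mid travel. It hangs from an arm 12 mm wide, 126 to 138 mm above the bench, that runs from 6 mm before this point inward to a post on the head.
- right_needle (a point): Point of the right lane's fixed needle, the same.
- purple_tube: Closed sample tube with purple cap and dark red filling, 13 mm across, 82 mm long with its 16 mm wide cap, 16 g. Stands loose in the well of one of the two carriages (left or right, it varies), top 100 mm above the bench. Origin at the centre of its underside, z along the tube to the cap.
- yellow_tube: The same kind of tube with yellow cap and amber filling, standing in the other carriage.
- tube_rack: White tube rack 160 x 72 x 46 mm with six capped tubes (purple, yellow, orange) up to 90 mm high, loose on the bench beside the loader. Origin at the centre of its underside, x along its length.
- reagent: White reagent bottle with green cap, 54 mm across, 85 mm high, loose beside the loader. Origin at the centre of its underside.
- tip_box: Teal pipette tip box with pale lid, 118 x 81 x 60 mm, loose beside the loader. Origin at the centre of its underside.

How it is judged:
By the outcome, as a careful person would: the job done as asked, in the order asked, and still so for the second after the job is handed in, with the robot touching nothing.
It also fails if it takes over 32 s, if anything falls off the work surface, if the arm or the gripper's body presses on something with over 40 N, if the wrist force passes 120 N, or if a joint passes its speed limit or range.

### The arm

A 7-joint arm with a two-finger parallel gripper is mounted at the origin on the work surface. World frame = base frame: x ahead of the robot, y to its left, z up, the work surface at z = 0. Lengths are in mm, angles in rad, forces in N, time in s.
With the tool pointing down it reaches from about 400 to 875 mm from the base axis. Payload 4.4 kg.
Tool frame: the origin (TCP) lies at the very end of the fingers, on their centre line; the grasp point (between the pads) lies 19 mm behind it (manip.pinch_z is the z of the grasp point in the tool frame, in mm); z points along the fingers, x is the direction in which the jaws open and shut, and the axes are right-handed (so a half turn about z gives the same grasp; the last joint's range is limited). The gripper opens to 85 mm and grips with 20 to 120 N. Pads are 22 mm wide; open, the fingers measure 114 mm over their backs; the gripper's body (76 mm by 85 mm) begins 54 mm behind the grasp point. The pads swing forward as they close: fully open they stand 13 mm farther back than shut.
Start: joints at [1.132, 0.628, 0.038, 1.517, -0.027, 0.996, -0.02], TCP at [236.775, -605.356, 208.313] pointing down, gripper open.
Joint ranges: [-3.06, 3.06], [-0.37, 2.12], [-1.25, 1.32], [0.18, 2.47], [-1.1, 4.24], [0.23, 1.98], [-2.94, 2.94]. Speed limits (rad/s): [2.57, 2.57, 3.14, 3.14, 3.14, 3.14, 3.14].

### API

Orientations are given as a rotation vector (axis times angle).
In Python, from rig import manip gives the robot as it stands. The module is installed in compiled form; this text tells all that it offers.
- The arm moves only by the shell command python3 -m inch 'ROWS' [FORCE]. ROWS is JSON, a list of rows, each a list of 7 numbers: the shift along the tool's x, y, z in mm, then the turn, a rotation vector about the tool's x, y, z in degrees, then the opening, from 0 (shut) to 1 (fully open). In form: [[tx, ty, tz, wx, wy, wz, jaw], ...]. A call has 1 to 20 rows; each row shifts and turns the pose as measured when the row begins, along the tool's axes as they then stand; what a row does not reach is not made up. A row lasts 1/10 s, in which the tool goes at most 50 mm and 8.59 degrees, less where a joint would pass 70% of its speed; a pose out of reach is approached as far as the arm can. A call with a gripper value outside its range is refused whole. The fingers move at their own pace and stop on an object; FORCE is the grip in N (left out, the last holds). Time passes only in rows, so rows that do not move let the fingers close. It gives the time, the measured TCP pose, the force and the opening at its end, in the units of the state.
- manip.get_state(): the state, without advancing time (a new reading comes with each control period).
- manip.grab_frame(name): name is "scene" or "top" or "wrist"; returns a dict with "color" (400x640x3 uint8, red, green, blue), "fov_y" (degrees; the focal length in pixels is half the picture's height over the tangent of half this angle, whatever the lens; pixels are square), "cx", "cy" (the principal point, pixels), "rvec" (rotation vector, rad) and "tvec" (3), from world to camera coordinates, as OpenCV has them. Camera axes: x right, y down, z forward; pixel columns grow to the right and rows downward; lengths in mm; the calibration is good to about 2 mm. A picture is of the moment at which its call begins. There is no depth.
- manip.job_done(): hands the job in, once; it reports no verdict.
The state is a dict: "t": time; "qpos": joint angles; "qvel": joint speeds; "joint_torque": joint torques, N m; "tool_pos": TCP position; "eef_rot": TCP orientation; "force": force on the tool from outside, world axes, zero at the start; "moment": the same for the moment, N m; "finger_gap": finger opening in mm.
Only numpy, scipy, OpenCV 4.12 (cv2) and the standard library are available. Lean on these libraries where they do the work, as an engineer would, in place of code of your own. Each camera call takes 0.05 s, during which the arm holds its last target.

## Working session

There is one attempt and no reset: what is moved stays moved. The work goes in short steps, Python scripts to look and compute and a shell command to move; the robot and the scene stay as the last step left them, time stands still between calls to the robot, and variables do not carry over. Pictures are saved under pics/ and viewed, and the job is handed in when it is done.

```bash
mkdir -p pics
python3 - <<'E'
from rig import manip
import cv2,numpy as np
for n in ["scene","top","wrist"]:
    f=manip.grab_frame(n); cv2.imwrite(f"pics/{n}0.png",f["color"][:,:,::-1]); np.savez(f"pics/{n}0.npz",**f)
    print(n,f["fov_y"],f["cx"],f["cy"],f["rvec"],f["tvec"])
s=manip.get_state();print(s["t"],s["tool_pos"],s["eef_rot"],s["force"],s["finger_gap"],manip.pinch_z)
E
```

```text
scene 47.79543617757519 320.9553632405983 193.9785362270983 [ 1.83294171  1.39646917 -0.67954992] [-176.0638599 -229.4431083 1491.7621572]
top 54.39747699370976 319.9033065610816 196.8165778598852 [ 2.13675908 -2.09323682  0.18727202] [  38.6496866   588.34498975 1086.8174828 ]
wrist 58.14306677500116 319.98570527527284 206.1024807015537 [-2.38707882  1.62790727  0.24204267] [-648.89653765  -37.92523251  378.32374098]
0.15 [ 236.63193926 -604.86698263  207.60410219] [-2.59405035e+00  1.77070488e+00  1.87756674e-03] [ 0.05483358 -0.2200119   0.1875725 ] 85.72687884530995 -18.700000000000003
```

View pics/scene0.png

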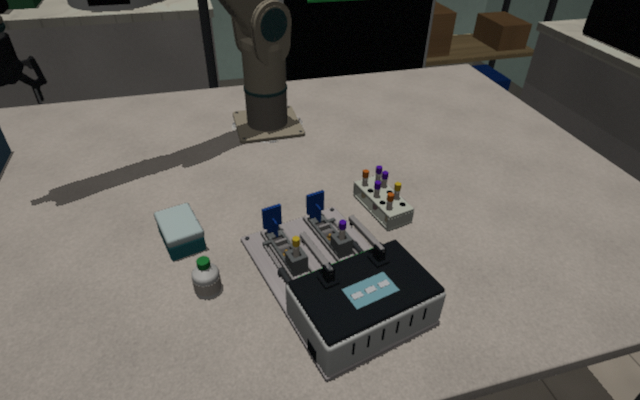

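View pics/top0.png

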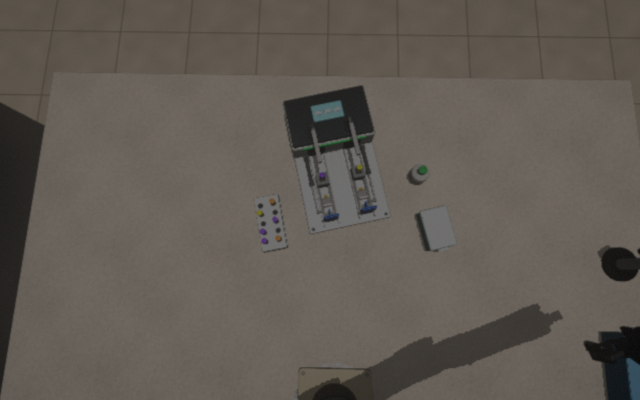

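View pics/wrist0.png

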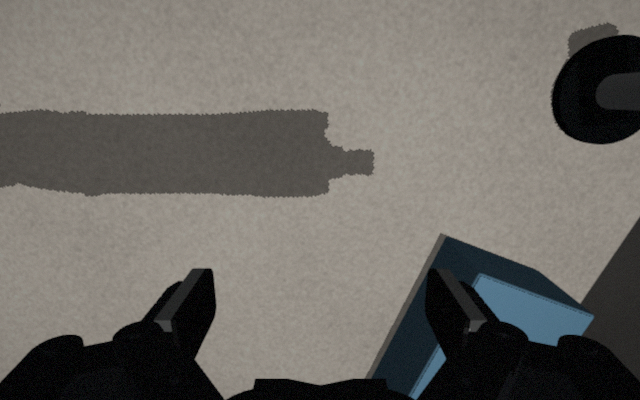

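The scene view shows the yellow tube's plate at (272,219) and the purple tube's plate at (316,206). In the top view the purple cap is at (322,175), in the left lane, and its plate is at about (331,215). Next I'll measure these.

```bash
cat > h.py <<'E'
import numpy as np,cv2
def load(n): return dict(np.load(f"pics/{n}.npz"))
def cam(f):
    R,_=cv2.Rodrigues(f["rvec"]); fl=200/np.tan(np.radians(float(f["fov_y"]))/2)
    K=np.array([[fl,0,f["cx"]],[0,fl,f["cy"]],[0,0,1.]]); return K,R,f["tvec"].reshape(3)
def ray(f,px):
    K,R,t=cam(f); return -R.T@t, R.T@np.linalg.solve(K,[px[0],px[1],1.])
def onz(f,px,z):
    o,d=ray(f,px); return o+d*(z-o[2])/d[2]
def tri(fs,pxs):
    A=np.zeros((3,3));b=np.zeros(3)
    for f,p in zip(fs,pxs):
        o,d=ray(f,p);d/=np.linalg.norm(d);P=np.eye(3)-np.outer(d,d);A+=P;b+=P@o
    x=np.linalg.solve(A,b);return x
def proj(f,X):
    K,R,t=cam(f);p=K@(R@np.asarray(X,float)+t);return p[:2]/p[2]
E
python3 - <<'E'
from h import *
for n in ["scene0","top0"]:
    f=load(n);hsv=cv2.cvtColor(f["color"],cv2.COLOR_RGB2HSV)
    for nm,lo,hi in [("blue",(105,110,40),(122,255,255)),("purple",(123,90,40),(145,255,255)),("yellow",(18,120,90),(30,255,255))]:
        m=cv2.inRange(hsv,lo,hi)
        k,l,st,c=cv2.connectedComponentsWithStats(m)
        for i in range(1,k):
            if st[i,4]>15 : print(n,nm,c[i].round(1),st[i])
f=load("top0")["color"][80:240,250:400,::-1]; cv2.imwrite("pics/topz.png",cv2.resize(f,None,fx=3.7,fy=3.7,interpolation=cv2.INTER_CUBIC))
f=load("scene0")["color"][160:330,230:430,::-1]; cv2.imwrite("pics/scz.png",cv2.resize(f,None,fx=3.5,fy=3.5,interpolation=cv2.INTER_CUBIC))
E
```

```text
scene0 blue [493.8  75. ] [473  65  38  25 350]
scene0 blue [315.1 204.4] [307 191  17  31 390]
scene0 blue [271.8 218.3] [262 204  19  33 431]
scene0 purple [381.6 172. ] [376 166  12  13  83]
scene0 purple [377.3 184.1] [375 180   6  10  50]
scene0 purple [342.  224.4] [339 220   7  10  62]
scene0 yellow [397.6 183.6] [395 182   6   4  20]
scene0 yellow [295.6 238.6] [292 236   8   6  37]
top0 blue [367.7 207.7] [362 202  14   9  41]
top0 blue [330.9 215.9] [325 214  13   5  35]
top0 purple [321.9 174.9] [320 173   5   5  24]
top0 purple [274.7 219.1] [273 217   5   5  18]
top0 purple [262.1 231.1] [260 229   5   5  22]
top0 purple [263.9 240.4] [262 238   5   5  20]
top0 yellow [359.2 166.5] [357 165   5   4  18]
top0 yellow [259.  212.5] [257 211   5   4  16]
```

View pics/topz.png

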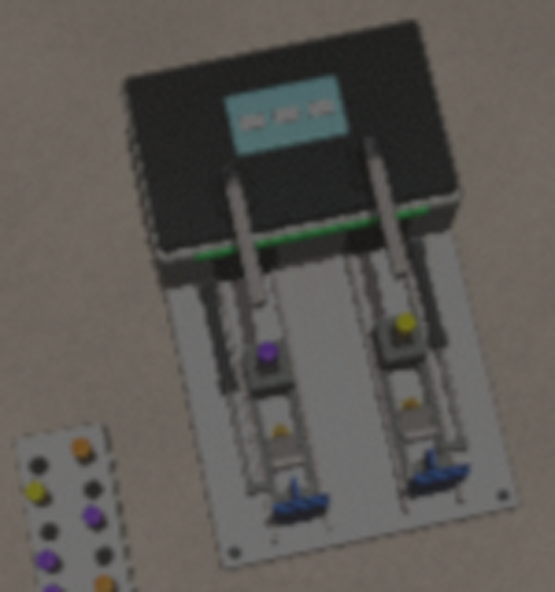

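View pics/scz.png

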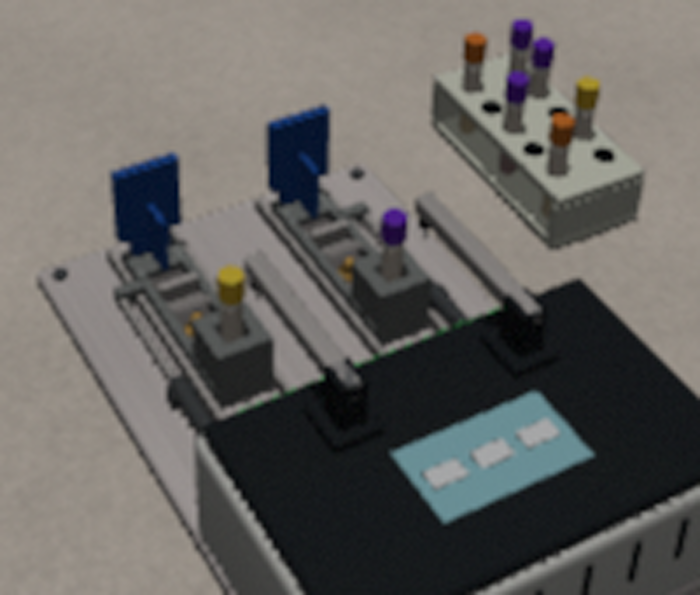

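Run:
```python
from h import *
S,T=load("scene0"),load("top0")
P=tri([S,T],[(342,224),(321.9,174.9)]);Y=tri([S,T],[(295.6,239),(359.2,166.5)])
print("purple",P,"yellow",Y)
print("purple top z98",onz(T,(321.9,174.9),98),"yellow",onz(T,(359.2,166.5),98))
z=lambda x,y:(x/3.7+250-.4,y/3.7+80-.4)
a=onz(T,z(225,567),12);b=onz(T,z(519,505),12);print("deck front corners",a,b,np.linalg.norm(a-b))
d=a-b;yaw=np.degrees(np.arctan2(-d[0],d[1]));print("yaw",yaw)
d=P-Y;print("yaw tubes",np.degrees(np.arctan2(-d[0],d[1])),np.linalg.norm(d[:2]))
s=lambda x,y:(x/3.5+230-.4,y/3.5+160-.4)
# purple plate back face top corners in scene
c1=onz(S,s(268,124),95);c2=onz(S,s(329,107),95);print("left plate top corners",c1,c2,np.linalg.norm(c1-c2))
c1r=onz(S,s(112,173),95);c2r=onz(S,s(178,155),95);print("right plate",c1r,c2r)
for q in (yaw,np.degrees(np.arctan2(-(P-Y)[0],(P-Y)[1]))):
    u=np.array([np.cos(np.radians(q)),np.sin(np.radians(q))]);print("face from tube",P[:2]-125*u)
    v=np.array([-u[1],u[0]]); print("face from deck", (a+b)[:2]/2+55*v, "tube x in loader from deck", (P[:2]-(a+b)[:2]/2)@u,(P[:2]-(a+b)[:2]/2)@v)
```

```text
purple [644.36627912  45.20248874  93.25409301] yellow [669.97007316 -61.24081844  98.25747374]
purple top z98 [643.36016945  45.75363289  98.        ] yellow [670.16813861 -60.71753737  98.        ]
deck front corners [485.34464797  77.56152085  12.        ] [ 540.8697921  -161.00853448   12.        ] 244.9463470506191
yaw 13.10185749380923
yaw tubes 13.524944114372666 109.47936752125614
left plate top corners [529.09833002  -3.89540756  95.        ] [521.18877136  39.72428727  95.        ] 44.33101505021787
right plate [ 553.72180266 -110.53981124   95.        ] [546.31222395 -67.10731446  95.        ]
face from tube [522.62020176  16.86712836]
face from deck [500.63966147  11.84476722] tube x in loader from deck 147.54683977016523 54.90900989683259
face from tube [522.8327546   15.96890503]
face from deck [500.2444432   11.75124398] tube x in loader from deck 147.94827555068582 53.81799936444694
```

The purple tube is in the left lane. The lane's yaw is about 13.2°, and the left plate's face is near (520, 16.5). I'll shut the gripper, align it with the lane and travel at height to a standoff.

```bash
python3 -m inch '[[0,0,0,0,0,8.1,0],[-32,-21.5,0,0,0,0,0],[-32,-21.5,0,0,0,0,0],[-32,-21.5,0,0,0,0,0],[-32,-21.5,0,0,0,0,0],[-32,-21.5,0,0,0,0,0],[-32,-21.5,0,0,0,0,0],[-32,-21.5,0,0,0,0,0],[-32,-21.5,0,0,0,0,0],[-32,-21.5,0,0,0,0,0],[-32,-21.5,0,0,0,0,0],[-32,-21.5,0,0,0,0,0],[-32,-21.5,0,0,0,0,0],[-32,-21.5,0,0,0,0,0]]'
cat >> h.py <<'E'
def rel(target,yaw=13.2):
    from rig import manip
    s=manip.get_state();R,_=cv2.Rodrigues(np.array(s["eef_rot"]))
    y=np.radians(yaw);u=np.array([np.cos(y),np.sin(y),0]);v=np.array([-u[1],u[0],0])
    Rt=np.column_stack([-v,-u,[0,0,-1]])
    w,_=cv2.Rodrigues(R.T@Rt)
    print("t",s["t"],"pos",np.round(s["tool_pos"],1),"move",np.round(R.T@(np.array(target)-s["tool_pos"]),1),"turn",np.round(np.degrees(w.ravel()),2),"F",np.round(s["force"],1),"gap",round(s["finger_gap"],1),"q",np.round(s["qpos"],2))
E
python3 -c "
from h import *;rel([470,5,208])"
```

```text
t: 1.55
tool_pos: [419.0, -124.7, 204.0]
eef_rot: [2.444, -1.971, -0.005]
force: [1.6, -0.5, -0.6]
finger_gap: -0.0
t 1.55 pos [ 419.  -124.7  204. ] move [-115.9  -77.3   -4.1] turn [ 0.21  0.07 -0.98] F [ 1.6 -0.5 -0.6] gap -0.0 q [ 0.2   0.34  0.03  2.08 -0.01  0.72 -1.12]
```

```bash
python3 -m inch '[[-23,-15.5,0,0,0,-1,0],[-23,-15.5,0,0,0,0,0],[-23,-15.5,0,0,0,0,0],[-23,-15.5,0,0,0,0,0],[-23,-15.5,0,0,0,0,0],[0,0,0,0,0,0,0],[0,0,0,0,0,0,0]]'
python3 - <<'E'
from h import *;from rig import manip
rel([470,5,58])
for n in ["scene","top","wrist"]:
    f=manip.grab_frame(n); cv2.imwrite(f"pics/{n}1.png",f["color"][:,:,::-1]); np.savez(f"pics/{n}1.npz",**f)
f=load("wrist1")
E
```

```text
t: 2.25
tool_pos: [470.7, 17.5, 203.5]
eef_rot: [2.474, -1.936, -0.007]
force: [-0.4, 0.7, -0.3]
finger_gap: 0.1
t 2.25 pos [470.7  17.5 203.5] move [ 12.5   3.2 145.5] turn [0.16 0.2  0.73] F [-0.4  0.7 -0.3] gap 0.1 q [-0.09  0.38 -0.01  2.   -0.    0.76 -1.42]
```

View pics/wrist1.png

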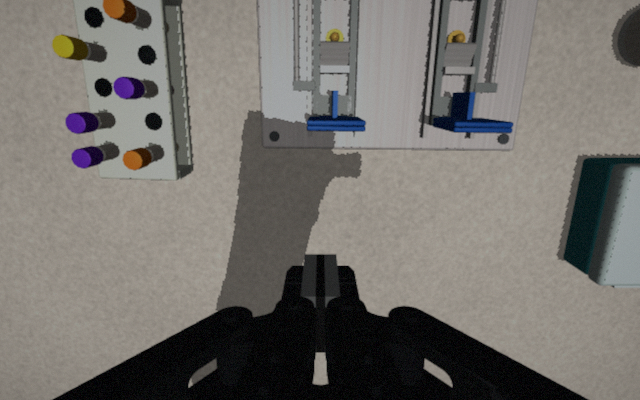

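The wrist view shows the left plate's top edge at about (307–365, 125), straight ahead of the shut fingertips at (320,260). I'll refine the plate position with this view.

Run:
```python
from h import *
f=load("wrist1");c=f["color"]
cv2.imwrite("pics/wz.png",cv2.resize(c[80:160,255:545,::-1],None,fx=2.7,fy=2.7,interpolation=cv2.INTER_CUBIC))
m=cv2.inRange(cv2.cvtColor(c,cv2.COLOR_RGB2HSV),(105,110,40),(122,255,255))
for x0,x1 in ((290,380),(420,520)):
    mm=m.copy();mm[:,:x0]=0;mm[:,x1:]=0
    for x in range(x0,x1,6):
        r=np.nonzero(mm[:,x])[0]
        if len(r):print(x,r.min(),r.max(),end="; ")
    print()
for p in [(306,117),(364,117),(307,122),(365,123),(307,130),(365,130),(262,148),(521,150)]:
    print(p,onz(f,p,95).round(1),onz(f,p,12).round(1))
a=onz(f,(262,148),12);b=onz(f,(521,150),12);d=a-b;print(np.degrees(np.arctan2(-d[0],d[1])),np.linalg.norm(d))
```

```text
308 120 129; 314 119 130; 320 118 130; 326 116 130; 332 91 130; 338 118 130; 344 116 130; 350 120 130; 356 117 130; 362 120 130; 
438 118 118; 444 117 117; 450 117 130; 456 120 131; 462 121 131; 468 101 132; 474 92 131; 480 119 131; 486 119 131; 492 121 131; 498 122 132; 504 122 132; 510 122 131; 
(306, 117) [525.8  41.9  95. ] [520.7  44.2  12. ]
(364, 117) [5.361e+02 3.000e-01 9.500e+01] [534.1 -10.1  12. ]
(307, 122) [522.5  40.4  95. ] [516.3  42.1  12. ]
(365, 123) [532.1  -1.6  95. ] [528.9 -12.6  12. ]
(307, 130) [516.8  39.1  95. ] [508.9  40.4  12. ]
(365, 130) [527.2  -3.   95. ] [522.5 -14.4  12. ]
(262, 148) [495.6  69.1  95. ] [481.3  79.5  12. ]
(521, 150) [ 541.3 -121.7   95. ] [ 540.8 -169.2   12. ]
13.469473378504595 255.78148625484704
```

View pics/wz.png

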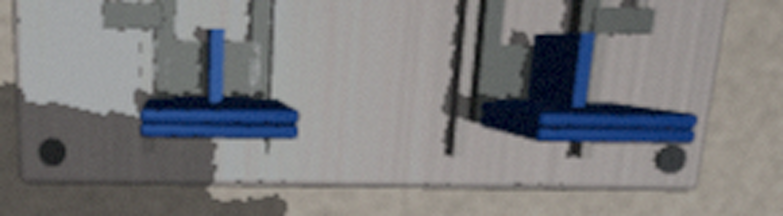

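```bash
python3 -m inch '[[4,1,24,0,0,0.4,0],[4,1,24,0,0,0,0],[4,1,24,0,0,0,0],[0,0,24,0,0,0,0],[0,0,24,0,0,0,0],[0,0,22,0,0,0,0],[0,0,3,0,0,0,0],[0,0,0,0,0,0,0]]'
python3 -c "
from h import *;rel([470.7,5.1,58],13.5)"
```

```text
t: 3.2
tool_pos: [470.9, -6.2, 56.0]
eef_rot: [-2.449, 1.967, -0.003]
force: [-0.1, -0.4, -0.1]
finger_gap: -0.0
t 3.2 pos [470.9  -6.2  56. ] move [-11.1  -2.2  -2. ] turn [-0.08 -0.08 -1.05] F [-0.1 -0.4 -0.1] gap -0.0 q [-0.05  0.64  0.    2.14  0.    0.36 -1.4 ]
```

```bash
python3 -m inch '[[-5,0,0,0,0,-0.6,0],[-2,0,0,0,0,0,0],[0,0,0,0,0,0,0],[0,0,0,0,0,0,0]]'
python3 -c "
from h import *;rel([470.7,5.1,58],13.5)"
```

```text
t: 3.6
tool_pos: [471.3, 0.6, 59.3]
eef_rot: [-2.456, 1.953, -0.01]
force: [-0.8, 1.2, -0.2]
finger_gap: -0.2
t 3.6 pos [471.3   0.6  59.3] move [-4.5 -0.4  1.2] turn [-0.39 -0.15 -0.47] F [-0.8  1.2 -0.2] gap -0.2 q [-0.06  0.63  0.    2.14  0.    0.36 -1.41]
```

Now I'll approach and make contact slowly while trimming the lateral offset.

```bash
python3 -m inch '[[-3,-8,0,0,0,-0.3,0],[-1,-8,0,0,0,0,0],[0,-8,0,0,0,0,0],[0,-4,0,0,0,0,0],[0,0,0,0,0,0,0]]'
python3 - <<'E'
from h import *;from rig import manip
rel([510.8,14.7,58],13.5)
for n in ["wrist"]:
    f=manip.grab_frame(n); cv2.imwrite(f"pics/{n}2.png",f["color"][:,:,::-1])
E
```

```text
t: 4.1
tool_pos: [501.9, 12.7, 60.5]
eef_rot: [-2.461, 1.943, -0.014]
force: [-0.7, 0.2, -0.2]
finger_gap: 0.2
t 4.1 pos [501.9  12.7  60.5] move [ 0.1 -9.1  2.6] turn [-0.59 -0.17 -0.08] F [-0.7  0.2 -0.2] gap 0.2 q [-0.08  0.65  0.    2.06  0.    0.42 -1.42]
```

View pics/wrist2.png

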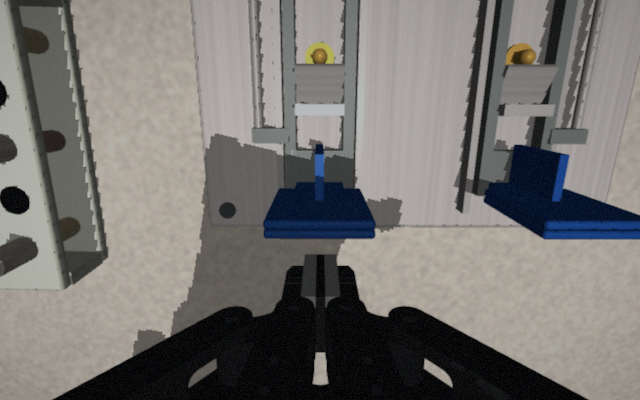

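The fingers are centred on the plate (265–375), with its front edge at row 236 and the fingertips at (320,258). Now I'll push.

```bash
python3 -m inch '[[0,-5,1,-0.3,0,0,0],[0,-5,0.5,0,0,0,0],[0,-5,0.5,0,0,0,0],[0,-5,0,0,0,0,0],[0,-5,0,0,0,0,0],[0,-5,0,0,0,0,0],[0,-5,0,0,0,0,0]]'
python3 -c "
from h import *;rel([510.8+54.5,14.7+13,58],13.5)"
```

```text
t: 4.85
tool_pos: [521.7, 17.2, 56.3]
eef_rot: [2.446, -1.937, -0.025]
force: [-6.6, -1.4, 5.7]
finger_gap: 0.0
t 4.85 pos [521.7  17.2  56.3] move [ -0.3 -44.8  -3. ] turn [ 1.55 -0.03 -0.25] F [-6.6 -1.4  5.7] gap 0.0 q [-0.09  0.69  0.01  1.97 -0.    0.51 -1.43]
```

```bash
python3 -m inch '[[0,-8,-0.5,0.8,0,0,0],[0,-8,-0.5,0.5,0,0,0],[0,-8,0,0.3,0,0,0],[0,-8,0,0,0,0,0],[0,-8,0,0,0,0,0]]'
python3 -c "
from h import *;rel([510.8+54.5,14.7+13,58],13.5)"
```

```text
t: 5.35
tool_pos: [536.6, 20.7, 54.2]
eef_rot: [2.431, -1.932, -0.05]
force: [-8.3, -2.0, 6.6]
finger_gap: 0.1
t 5.35 pos [536.6  20.7  54.2] move [ -0.3 -29.3  -5.2] turn [ 2.77  0.18 -0.45] F [-8.3 -2.   6.6] gap 0.1 q [-0.1   0.71  0.01  1.91 -0.    0.56 -1.43]
```

```bash
python3 -m inch '[[0,-9,-2,1.5,0,0,0],[0,-9,-2,1.5,0,0,0],[0,-9,-2,1.5,0,-0.3,0],[0,-9,-1,1,0,0,0],[0,-9,-1,1,0,0,0]]'
python3 -c "
from h import *;rel([510.8+54.5,14.7+13,58],13.5)"
```

```text
t: 5.85
tool_pos: [558.9, 26.1, 54.2]
eef_rot: [-2.446, 1.939, -0.012]
force: [-7.4, -1.2, 3.7]
finger_gap: 0.1
t 5.85 pos [558.9  26.1  54.2] move [-0.1 -6.7 -3.7] turn [-1.18  0.37 -0.29] F [-7.4 -1.2  3.7] gap 0.1 q [-0.09  0.71 -0.01  1.92 -0.01  0.49 -1.42]
```

```bash
python3 -m inch '[[0,-9,-1.5,0.5,0,-0.2,0],[0,-9,-1.5,0.5,0,0,0],[0,-9,-1,0.5,0,0,0]]'
python3 -c "
from h import *;rel([510.8+54.5,14.7+13,58],13.5)"
```

```text
t: 6.15
tool_pos: [565.9, 27.8, 53.9]
eef_rot: [-2.454, 1.942, 0.005]
force: [-20.5, -4.6, 15.9]
finger_gap: 0.3
t 6.15 pos [565.9  27.8  53.9] move [-0.1  0.6 -4.1] turn [-0.42  0.55 -0.22] F [-20.5  -4.6  15.9] gap 0.3 q [-0.09  0.72 -0.01  1.89 -0.01  0.53 -1.42]
```

The force has jumped to 21 N at the expected end-stop position. I'll hold with one more push and look.

```bash
python3 -m inch '[[0,-9,-1,0,0,0,0],[0,-9,-1,0,0,0,0]]'
python3 - <<'E'
from h import *;from rig import manip
rel([510.8+54.5,14.7+13,58],13.5)
for n in ["scene","wrist"]:
    f=manip.grab_frame(n); c=f["color"][:,:,::-1]
    if n=="scene": c=cv2.resize(c[120:320,220:440],None,fx=3,fy=3,interpolation=cv2.INTER_CUBIC)
    cv2.imwrite(f"pics/{n}3.png",c)
E
```

```text
t: 6.35
tool_pos: [564.6, 27.6, 53.6]
eef_rot: [2.448, -1.942, -0.045]
force: [-17.5, -3.7, 14.7]
finger_gap: 0.4
t 6.35 pos [564.6  27.6  53.6] move [ 0.  -0.6 -4.4] turn [ 1.77  0.72 -0.35] F [-17.5  -3.7  14.7] gap 0.4 q [-0.09  0.74 -0.    1.85 -0.01  0.59 -1.43]
```

View pics/scene3.png

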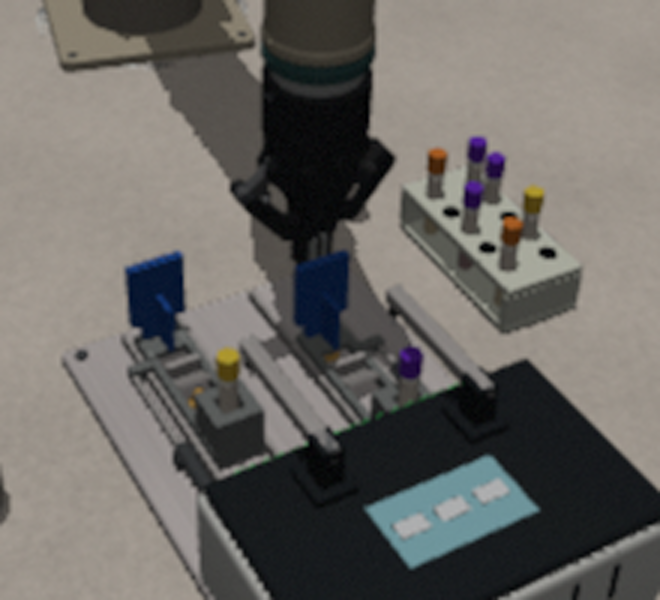

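View pics/wrist3.png

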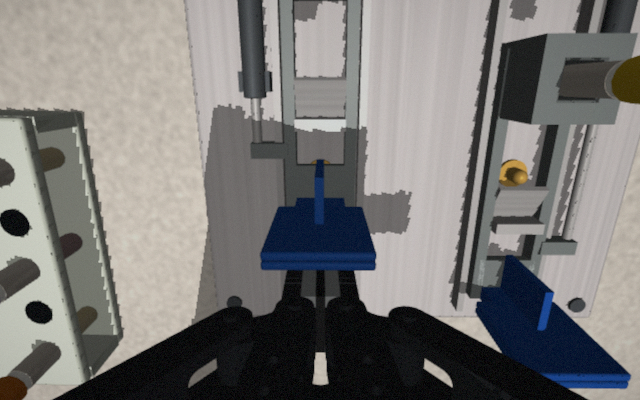

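The scene view shows the plate pushed well in, with the fingertips only on its front. I'll confirm the depth with one more firm push and an image measurement.

```bash
python3 -m inch '[[0,-11,-2,1,0,0,0],[0,-11,-2,1,0,0,0],[0,-11,-2,0.5,0,0,0]]'
python3 - <<'E'
from h import *;from rig import manip
rel([510.8+54.5,14.7+13,58],13.5)
f=manip.grab_frame("scene");np.savez("pics/scene4.npz",**f)
def cen(f):
    m=cv2.inRange(cv2.cvtColor(f["color"],cv2.COLOR_RGB2HSV),(105,110,40),(122,255,255)); k,l,st,c=cv2.connectedComponentsWithStats(m)
    return [(c[i].round(1),st[i]) for i in range(1,k) if 100<st[i,4] and 240<c[i][0]<400]
print(cen(f))
S=load("scene0")
def cap(f):
    m=cv2.inRange(cv2.cvtColor(f["color"],cv2.COLOR_RGB2HSV),(123,90,40),(145,255,255)); k,l,st,c=cv2.connectedComponentsWithStats(m)
    return [c[i] for i in range(1,k) if st[i,4]>15 and c[i][1]>200][0]
a,b=onz(S,cap(S),92),onz(f,cap(f),92);print("cap moved",b-a,np.linalg.norm(b-a))
ca,cb=[x for x in cen(S) if x[0][0]>290][0],[x for x in cen(f) if x[0][0]>290][0]
# top-right corner box shift at z=95
pa,pb=[onz(g,(c[1][0]+c[1][2],c[1][1]),95) for g,c in ((S,ca),(f,cb))];print("plate moved",pb-pa,np.linalg.norm(pb-pa))
E
```

```text
t: 6.75
tool_pos: [563.7, 27.7, 53.8]
eef_rot: [2.433, -1.937, -0.073]
force: [-19.5, -3.7, 12.1]
finger_gap: -0.2
t 6.75 pos [563.7  27.7  53.8] move [ 0.2 -1.3 -4.2] turn [ 3.07  1.   -0.54] F [-19.5  -3.7  12.1] gap -0.2 q [-0.09  0.74 -0.    1.83 -0.01  0.63 -1.43]
[(array([271.8, 218.3]), array([262, 204,  19,  33, 431], dtype=int32)), (array([326.9, 218. ]), array([318, 204,  18,  33, 427], dtype=int32))]
cap moved [54.45613467 12.3205742   0.        ] 55.8324918999675
plate moved [53.40813106 12.29386284  0.        ] 54.80481298939415
```

Cap moved 55.8 mm, so it is at the end stop (56 mm). Now I'll retract straight back, then up.

```bash
python3 -m inch '[[0,30,0,0,0,0,0],[0,40,0,0,0,0,0],[0,40,0,0,0,0,0],[0,25,0,0,0,0,0],[0,0,-10,0,0,0,0],[0,0,-25,0,0,0,0],[0,0,-25,0,0,0,0],[0,0,-25,0,0,0,0],[0,0,-10,0,0,0,0],[0,0,0,0,0,0,0],[0,0,0,0,0,0,0],[0,0,0,0,0,0,0]]'
python3 - <<'E'
from h import *;from rig import manip
rel([470,5,150],13.5)
S=load("scene0")
for n in ["scene","wrist","top"]:
    f=manip.grab_frame(n); c=f["color"][:,:,::-1]
    m=cv2.inRange(cv2.cvtColor(f["color"],cv2.COLOR_RGB2HSV),(123,90,40),(145,255,255)); k,l,st,cc=cv2.connectedComponentsWithStats(m)
    if n=="scene":
        a=onz(S,(342,224.4),92)
        for i in range(1,k):
            if st[i,4]>15: print(cc[i],onz(f,cc[i],92)-a)
        c=cv2.resize(c[120:320,220:440],None,fx=3,fy=3,interpolation=cv2.INTER_CUBIC)
    elif n=="top": c=cv2.resize(c[80:240,250:450],None,fx=3.5,fy=3.5)
    cv2.imwrite(f"pics/{n}5.png",c)
E
```

```text
t: 8.0
tool_pos: [444.5, -2.3, 161.0]
eef_rot: [2.442, -1.943, -0.056]
force: [-0.5, 0.7, 1.2]
finger_gap: 0.2
t 8.0 pos [444.5  -2.3 161. ] move [ -1.2 -26.9  10. ] turn [ 2.19  0.9  -0.5 ] F [-0.5  0.7  1.2] gap 0.2 q [-0.04  0.43 -0.01  2.08 -0.01  0.67 -1.39]
[378.625 169.425] [-175.87186732  152.90101385    0.        ]
[384.5        174.45238095] [-151.55093966  158.64360344    0.        ]
[377.35294118 184.17647059] [-117.68493256  126.50017132    0.        ]
[349.5        232.65517241] [28.79202173  6.93204738  0.        ]
```

View pics/scene5.png

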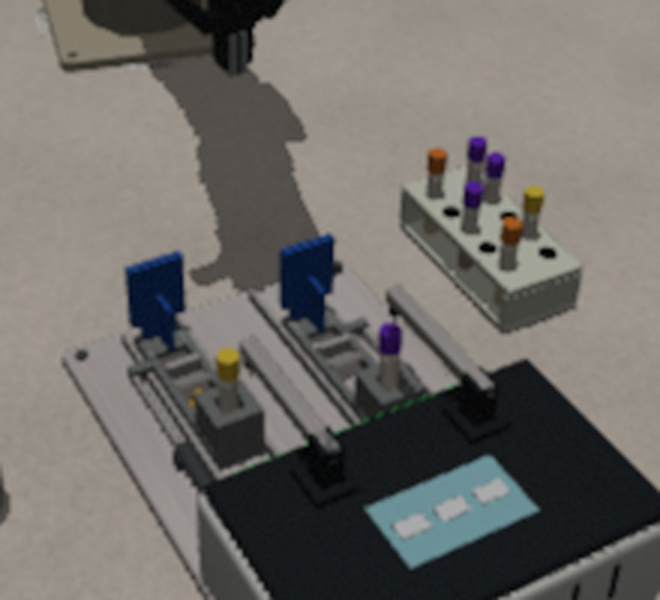

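View pics/top5.png

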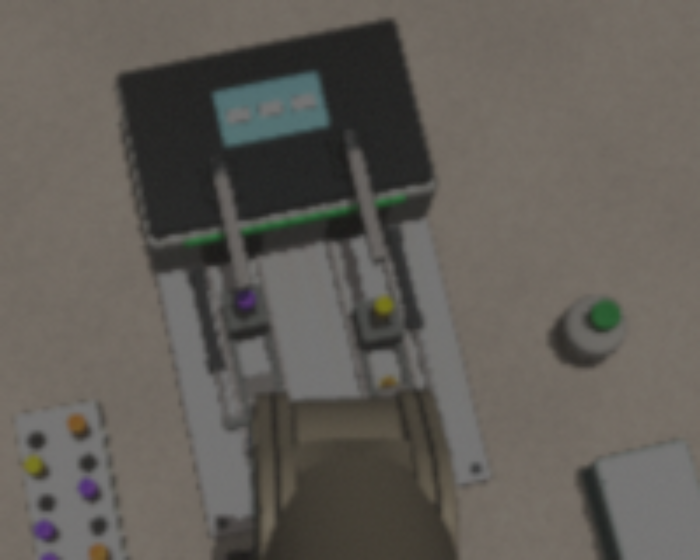

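View pics/wrist5.png

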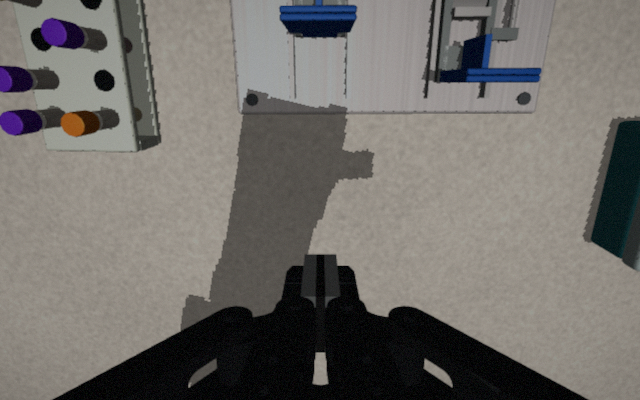

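The left carriage now sits at mid travel and the right one is untouched. The cap centroid gives 29.6 mm, which is short of 34, so I'll check that it has settled and measure with the plate too.

```bash
python3 -m inch '[[0,0,0,0,0,0,0],[0,0,0,0,0,0,0],[0,0,0,0,0,0,0],[0,0,0,0,0,0,0],[0,0,0,0,0,0,0]]'
python3 - <<'E'
from h import *;from rig import manip
f=manip.grab_frame("scene");S=load("scene0")
def st(f,lo,hi,sel):
    m=cv2.inRange(cv2.cvtColor(f["color"],cv2.COLOR_RGB2HSV),lo,hi);k,l,s,c=cv2.connectedComponentsWithStats(m)
    return [(c[i],s[i]) for i in range(1,k) if s[i,4]>15 and sel(c[i])]
B=((105,110,40),(122,255,255));P=((123,90,40),(145,255,255))
L=lambda c:290<c[0]<360 and c[1]>190
for n,hh,z in(("plate",B,80),("cap",P,92)):
    a,b=st(S,*hh,L)[0],st(f,*hh,L)[0];d=onz(f,b[0],z)-onz(S,a[0],z)
    print(n,a,b,d.round(1),np.linalg.norm(d).round(1))
print(st(f,*B,lambda c:250<c[0]<290))
print(manip.get_state()["force"])
w=manip.grab_frame("wrist")
for p in[(281,33),(354,33),(440,80),(540,80)]: print(onz(w,p,95).round(1))
E
```

```text
t: 8.65
tool_pos: [442.6, -2.5, 159.3]
eef_rot: [2.439, -1.941, -0.062]
force: [0.6, -0.3, 0.3]
finger_gap: 0.0
plate (array([315.05128205, 204.36410256]), array([307, 191,  17,  31, 390], dtype=int32)) (array([322.05060241, 212.38554217]), array([314, 198,  17,  33, 415], dtype=int32)) [31.7  7.5  0. ] 32.6
cap (array([342.01612903, 224.37096774]), array([339, 220,   7,  10,  62], dtype=int32)) (array([349.5       , 232.65517241]), array([347, 228,   6,  10,  58], dtype=int32)) [28.9  6.9  0. ] 29.7
[(array([271.84953704, 218.3287037 ]), array([262, 204,  19,  33, 432], dtype=int32))]
[-0.2405611  -0.46704775  0.05165558]
[540.8  44.4  95. ]
[550.1   3.9  95. ]
[537.1 -52.   95. ]
[ 550.2 -109.    95. ]
```

```bash
python3 -c "
from rig import manip;print(manip.job_done())"
```

```text
the job is handed in; nothing more can be done
None
```

The job is done and handed in at about 8.8 s. The purple tube was in the left lane, and its carriage is now caught at mid travel with the tube under the needle. I pushed the front of the blue plate with the shut fingertips until it stopped, then drew straight back and up, clear of everything.

- **End stop:** the force held at about 20 N with no further movement. The cap had moved 55.8 mm and the plate 54.8 mm, against the 56 mm stop.
- **After release:** two pictures 0.65 s apart show the left carriage still, so it is caught on its pin. The measured travel was a little under the nominal 34 mm: 32.6 mm from the plate and 29.7 mm from the small cap blob. I put that down to pixel accuracy; the pin itself was not directly visible.
- **Other items:** the yellow tube's carriage did not move. The rack, bottle and tip box look unmoved in the pictures; I did not measure them. The force on the tool reads about 0, so the robot is touching nothing.

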